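Measure to the shelf stop with a hooked spring rule

ROBOT

A 6-joint arm with a two-finger parallel gripper is mounted at the origin on a cart in front of the work surface, level with it; the furniture and walls round the work are solid. World frame = base frame: x ahead of the robot, y to its left, z up, the work surface at z = 0. Lengths are in m, angles in rad, forces in N, time in s.
With the tool pointing down it reaches from about 0.35 to 0.85 m from the base axis. Payload 8.1 kg.
Tool frame: the origin (TCP) lies on the centre line of the jaws, within the pads' length; the fingertips stand 22 mm ahead of it and the grasp point (between the pads) lies 3 mm ahead of it; z points along the fingers, y is the line along which they close (so a half turn about z gives the same grasp; the last joint's range is limited). The gripper opens to 85 mm and grips with 20 to 120 N. Pads are 22 mm wide; open, the fingers measure 114 mm over their backs; the gripper's body (76 mm by 85 mm) begins 54 mm behind the grasp point. The pads swing forward as they close: fully open they stand 13 mm farther back than shut.
Start: joints at [-1.224, 0.13, 1.488, -0, 1.523, -0.085], TCP at [0.251, -0.545, 0.253] pointing down, gripper open.
Joint ranges: [-2.96, 2.96], [-0.89, 2.26], [0.02, 2.5], [-1.34, 4.48], [0, 2.73], [-2.66, 2.66]. Speed limits (rad/s): [2.39, 2.39, 2.79, 3.14, 3.14, 3.14].

INTERFACE

Orientations are given as a rotation vector (axis times angle).
In Python, from bench import * gives the robot as it stands. The module is installed in compiled form; this text tells all that it offers.
- The arm moves only by the tool servo_tool, never from a script. Its argument "commands" is a list of rows, each a list of 5 numbers: the shift along the tool's x, y, z in mm, then the turn about the tool's z in rad, then the gripper command: -1 is shut, 1 is fully open, values between are in proportion. A call has exactly 10 rows; each row is the pose to reach, as a shift and turn from the pose commanded when the call began, along the tool's axes at that moment; what a row does not reach only later rows make up. A row lasts 1/8 s, in which the tool goes at most 62.5 mm and 10.7 degrees, less where a joint would pass 70% of its speed; a pose out of reach is approached as far as the arm can. A call with a gripper value outside its range is refused whole. The fingers move at their own pace and stop on an object; the grip force is fixed at half the most. Time passes only in rows, so rows that repeat a pose let the fingers close, or fill a call up. It gives the time, the measured TCP pose, the force, the opening and the grip force at its end, in the units of the state.
- get_obs(): the state, without advancing time (a new reading comes with each control period).
- get_image(name): name is "scene" or "side" or "wrist"; returns a dict with "pixels" (420x560x3 uint8, red, green, blue), "z_map" (420x560 float32, m along the optical axis (not along the pixel's ray), 0 where there is no reading), "fx", "fy", "cx", "cy" (pixels), "rvec" (rotation vector, rad) and "tvec" (3), from world to camera coordinates, as OpenCV has them. Camera axes: x right, y down, z forward; pixel columns grow to the right and rows downward; lengths in m; the calibration is good to about 2 mm. A picture is of the moment at which its call begins.
- close_job(): hands the job in; it is judged then, once.
Trained networks look in the newest picture that a camera, given by its name, has taken for a name from the list of things; names that differ only in an ending like _2 or _b are one class to them, and where a whole thing is asked for, a point or a joint stands for the part that bears it (a point fixed in the world has none). Each returns a list of dicts, best first, with "p" (0 to 1); they miss things now and then, are a little off and sometimes report something else, mostly with a low value. They report only what shows in the picture. A call takes as long as a camera call. They do not tell look-alikes from the thing itself.
- trace(camera, query): "region" (420x560 bool, what is visible of it) and "bbox" ([centre column, centre row, width, height] in pixels, round what is visible of it).
- pinpoint(camera, query): "position" ([row, column] in pixels: a listed point, or the origin of a listed thing).
The state is a dict: "time_s": time; "joints": joint angles; "joint_vel": joint speeds; "effort": joint torques, N m; "tool_pos": TCP position; "orientation": TCP orientation; "ft_force": force on the tool from outside, world axes, zero at the start; "torque": the same for the moment, N m; "gripper_width": finger opening in m; "grip_force": force on a finger pad.
Only numpy, scipy, OpenCV 4.12 (cv2) and the standard library are available. Lean on these libraries where they do the work, as an engineer would, in place of code of your own. Each camera call takes 0.05 s, during which the arm holds its last target. There are 200 camera calls.

TASK

Measure how far the stop on the pine shelf board stands from the board's free end: hook the yellow rule's steel hook over that end, draw the case back straight along the board against its spring until its red button meets the brass bumper on the stop, then press on gently until the button is fully in and the rule is locked. Leave the locked rule lying on the board with its hook still over the end, and do not disturb the other things.

Things in the scene. Friction and masses are not known exactly. Their poses are not given: they have to be found in the camera images.
- rule_mid (a point): Centre of the yellow case of the spring rule (loose, rigid, 0.3 to 0.5 kg). Case 100 x 34 x 52 mm (x along the rule to nose and hook, y across, z up), this point half-way up. Grasp across the 34 mm width from above. It starts lying on two slate coasters (14 mm high), hook hanging free. The red button's face is 58 mm behind this point when out, 52 mm when in.
- hook (a point): Middle of the inner (case-side) face of the steel hook, 64 mm ahead of rule_mid when the blade is in; axes as the case's. The hook is 22 mm wide, 3 mm thick, sits at the end of a stiff white blade 18 mm wide (underside 3.6 mm above the case's underside) and reaches 10 mm below the underside of the case; this point is 5 mm below that underside.
- blade (a joint): How far the blade is drawn out of the case, m: 0 in, 0.090 at its end stop. A spring draws it in, 2.4 N when in, 3.1 N when fully out: if the case is let go while hooked, drawn out and not locked, it springs back.
- button (a joint): How far the red lock button (20 mm wide, on the back of the case, axis 27 mm above the underside) is pushed in, m: 0 out, 0.006 fully in, a hard stop; it stays where left. From 0.004 on it brakes the blade; from 0.005 on the rule is locked. Pulling the hooked case back takes about 3 N when free, 8 N as the button starts to move, 18 N when it is fully in; the button itself bears at most 25 N.
- board: Pine shelf board 280 x 80 x 24 mm, fixed on the worktop. Origin at the middle of its underside, x along its length towards the free end (140 mm from the origin, the board's left end as seen from the robot), z up. The stop stands on it; the rest of its top is clear.
- board_end (a point): Top edge of the board's free end, at the middle of its width, 24 mm above the worktop; axes as those of the board.
- cleat: Wooden stop fixed on the board: 34 mm along it, 70 mm wide, 52 mm high. Origin at the middle of its underside, on the board's top, x to the free end. A rigid brass bumper, 18 mm wide, axis 27 mm up, stands out of the face towards the free end. It is set by hand: its tip lies 23 to 43 mm from this origin along x; where is not measured and must be felt.
- tumbler: Loose clear tumbler, 81 mm wide, 91 mm high, a bystander; origin under its middle.
- olives: Loose olive jar, 71 mm wide, 110 mm high, a bystander; origin under its middle.
- pencil: Loose red pencil 142 mm long, a bystander.
- mini_round: Loose small round bottle, 146 mm high, a bystander; origin under its middle.
- tea: Loose white canister with a wooden lid, 70 mm wide, 120 mm high, a bystander; origin under its middle.
- match_box: Loose red match box, a bystander.
Mind the look-alikes: they are no part of the job. Of the things that look like the part that bears rule_mid, the largest one is meant.

How it is judged:
On the way, in this order (a step that is already met when the one before it is completed fails the run):
1. the hook is over the board's free end and the blade has been drawn out at least 12 mm by it, the button still out (value of joint blade above 0.012 m and value of joint button below 0.002 m and x of hook in the frame of board_end between -0.002 and 0.003 m and z of hook in the frame of board_end below 0 m), for 0.1 s.
2. with the hook still on the end, the button is pressed in at least 5 mm against the stop's bumper (value of joint button above 0.005 m and contact force between rule and cleat above 1 N and x of hook in the frame of board_end between -0.002 and 0.003 m and z of hook in the frame of board_end below 0 m), for 0.02 s.
At the end, for the whole second after the job is handed in: The button is in at least 5 mm (locked), the hook is over the board's free end (inner face at most 6 mm off the end face), the blade is drawn out, the rule lies flat on the board, in line with it within 0.1 rad, its button up against the stop's bumper, at rest (value of joint button above 0.005 m and value of joint blade above 0.012 m and x of hook in the frame of board_end between -0.003 and 0.006 m and z of hook in the frame of board_end below -0.002 m and angle between the x axis of rule_mid and the x axis of board, either way round below 0.1 rad and angle between rule_mid's own z axis and vertical below 0.06 rad and x of rule_mid in the frame of cleat between 0.073 and 0.098 m and linear speed of rule below 0.01 m/s); the robot touches nothing.
It fails at once if the rule is pressed against the stop with more than 25 N (contact force between rule and cleat above 25 N).
It fails at once if the rule or its hook is pressed or pulled against the board with more than 40 N (contact force between rule and board above 40 N).
It fails at once if a bystander is moved more than 20 mm (distance of any of tumbler, olives, pencil, mini_round, tea, match_box from where it was at the start of the episode above 0.02 m).
It also fails if it takes over 72 s, if anything falls off the work surface, if the arm or the gripper's body presses on something with over 40 N, if the wrist force passes 120 N, or if a joint passes its speed limit or range.

## Working session

There is one attempt and no reset: what is moved stays moved. The work goes in short steps, Python scripts to look and compute and a tool call to move; the robot and the scene stay as the last step left them, time stands still between calls to the robot, and variables do not carry over. Pictures are saved under pics/ and viewed, at most 10 in all, crops included, and the job is handed in when it is done.

Besides the shell and the picture viewer there is one more tool, called after "Call:" as name([rows], argument=value, ...), one row to a line, values as JSON. servo_tool: Moves the arm, as the interface text tells. Its arguments: {"type":"object","properties":{"commands":{"type":"array","items":{"type":"array","items":{"type":"number"}}}},"required":["commands"]}

```bash
mkdir -p pics
cat > h.py <<'E'
from bench import *
import numpy as np, cv2
from scipy.spatial.transform import Rotation as R
def cam(im):
    return R.from_rotvec(np.array(im["rvec"])).as_matrix(), np.array(im["tvec"])
def world(im):
    z=im["z_map"]; v,u=np.indices(z.shape)
    Rm,t=cam(im)
    P=np.stack([(u-im["cx"])/im["fx"]*z,(v-im["cy"])/im["fy"]*z,z],-1)
    return (P-t)@Rm
def ray(im,r,c,zw):
    Rm,t=cam(im); d=np.array([(c-im["cx"])/im["fx"],(r-im["cy"])/im["fy"],1])@Rm
    o=-t@Rm
    return o+d*(zw-o[2])/d[2]
def save(im,n): cv2.imwrite("pics/"+n,im["pixels"][:,:,::-1])
E
python3 - <<'E'
from h import *
for n in ("scene","side"):
    im=get_image(n); save(im,n+".png"); W=world(im)
    for q in ("rule_mid","hook","board","cleat","board_end","tumbler","olives","pencil","mini_round","tea","match_box"):
        for d in pinpoint(n,q)[:3]:
            r,c=d["position"]; 
            print(n,q,round(d["p"],2),int(r),int(c),W[min(int(r),419),min(int(c),559)].round(3))
E
cd pics; python3 -c "
import cv2
cv2.imwrite('a.png',cv2.vconcat([cv2.imread('scene.png')]))"
```

```text
scene rule_mid 0.78 230 309 [ 0.492 -0.041  0.026]
scene rule_mid 0.59 198 352 [ 0.454 -0.198  0.057]
scene rule_mid 0.56 174 359 [ 0.514 -0.349  0.024]
scene hook 0.47 173 377 [ 0.48  -0.413  0.006]
scene hook 0.38 218 334 [ 0.474 -0.144  0.005]
scene board 0.87 301 254 [0.458 0.224 0.023]
scene board 0.19 284 264 [0.46  0.185 0.045]
scene cleat 0.88 282 265 [0.456 0.185 0.057]
scene board_end 0.75 329 206 [0.492 0.344 0.022]
scene board_end 0.49 217 259 [0.635 0.004 0.021]
scene tumbler 0.81 248 215 [0.632 0.178 0.044]
scene olives 0.69 216 259 [0.636 0.003 0.024]
scene pencil 0.41 237 256 [ 0.606  0.051 -0.003]
scene mini_round 0.6 189 289 [ 0.645 -0.148  0.022]
scene tea 0.79 173 309 [ 0.643 -0.251  0.023]
scene tea 0.18 300 251 [0.464 0.227 0.024]
scene match_box 0.68 275 167 [0.676 0.303 0.022]
side rule_mid 0.97 167 324 [ 0.472 -0.183  0.065]
side rule_mid 0.9 208 296 [ 0.497 -0.039  0.024]
side rule_mid 0.69 147 326 [ 0.514 -0.342  0.029]
side hook 0.55 194 319 [ 0.47  -0.145  0.   ]
side hook 0.42 246 203 [0.639 0.179 0.038]
side hook 0.38 141 344 [ 0.483 -0.442  0.001]
side board 0.93 290 262 [0.468 0.234 0.026]
side board 0.24 226 243 [0.603 0.055 0.005]
side cleat 0.87 268 275 [0.46  0.185 0.045]
side cleat 0.61 172 257 [ 0.655 -0.141  0.029]
side board_end 0.89 329 224 [0.497 0.344 0.024]
side tumbler 0.76 248 205 [0.637 0.176 0.029]
side olives 0.96 202 237 [0.64  0.01  0.037]
side pencil 0.41 190 316 [ 0.479 -0.144  0.012]
side pencil 0.4 225 245 [0.598 0.052 0.008]
side mini_round 0.6 171 256 [ 0.658 -0.141  0.031]
side mini_round 0.28 156 274 [ 0.649 -0.251  0.019]
side tea 0.81 154 274 [ 0.65  -0.253  0.024]
side match_box 0.61 285 158 [0.676 0.303 0.023]
```

View pics/scene.png

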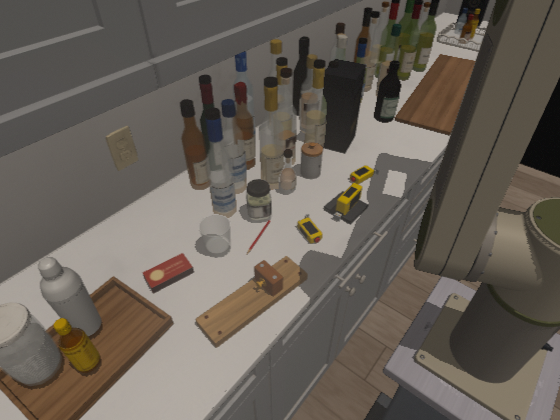

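View pics/side.png

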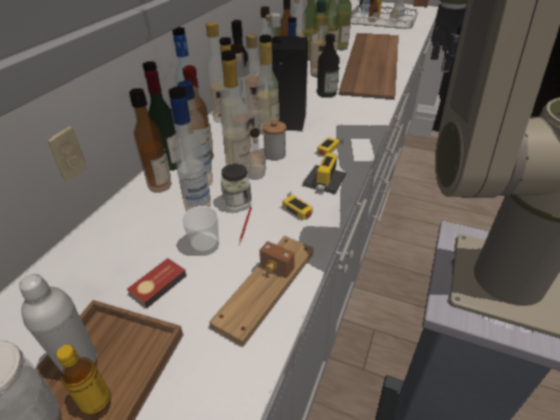

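The scene picture shows the target rule on the dark coasters at about (col 349, row 198), with two smaller look-alikes at (362,173) and (310,230). The board runs from (300,270) to its free end at (206,329), with the stop at (268,277). Next I'll fit the poses from the depth map.

Run:
```python
from h import *
for n in ("scene","side"):
    im=get_image(n); W=world(im)
    px=im["pixels"].astype(int)
    for q in ("rule_mid","board","cleat"):
        ds=trace(n,q)
        for d in ds[:3]:
            m=d["region"]&(im["z_map"]>0); P=W[m]
            med=np.median(P,0)
            if q=="rule_mid":
                if abs(med[1]+.185)>.05: continue
                P=P[(P[:,2]>.057)&(P[:,2]<.075)]
            elif q=="board": P=P[(abs(P[:,2]-.024)<.006)]
            else: P=P[(P[:,2]>.068)&(P[:,2]<.085)]
            if len(P)<10: continue
            rect=cv2.minAreaRect(P[:,:2].astype(np.float32)*1000)
            print(n,q,round(d["p"],2),len(P),"z",np.percentile(P[:,2],[10,50,90]).round(3),rect)
            print(cv2.boxPoints(rect).round(0).tolist())
```

```text
scene rule_mid 0.97 267 z [0.06  0.064 0.066] ((467.834716796875, -207.2278594970703), (33.53608703613281, 96.17662811279297), 0.8699398040771484)
[[450.0, -159.0], [452.0, -256.0], [485.0, -255.0], [484.0, -159.0]]
scene board 0.85 2871 z [0.02  0.022 0.024] ((468.5216369628906, 210.02603149414062), (281.58905029296875, 80.8265380859375), 80.9271011352539)
[[406.0, 77.0], [486.0, 65.0], [531.0, 343.0], [451.0, 355.0]]
scene cleat 0.95 348 z [0.071 0.074 0.076] ((460.4657287597656, 168.10292053222656), (32.777549743652344, 66.7257080078125), 79.6567611694336)
[[425.0, 158.0], [490.0, 146.0], [496.0, 178.0], [431.0, 190.0]]
side rule_mid 0.86 278 z [0.061 0.067 0.069] ((470.86834716796875, -209.1294708251953), (34.10591506958008, 103.23789978027344), 1.456823468208313)
[[453.0, -158.0], [455.0, -261.0], [489.0, -260.0], [487.0, -157.0]]
side board 0.96 3340 z [0.023 0.025 0.026] ((471.15753173828125, 210.36541748046875), (279.6740417480469, 80.80367279052734), 80.95628356933594)
[[409.0, 79.0], [489.0, 66.0], [533.0, 342.0], [453.0, 355.0]]
side cleat 0.73 454 z [0.072 0.076 0.078] ((463.72283935546875, 166.6718292236328), (35.1818962097168, 69.47972106933594), 81.422607421875)
[[427.0, 154.0], [495.0, 144.0], [501.0, 179.0], [432.0, 189.0]]
```

```bash
cat >> h.py <<'E'
def plan(target,axis_yaw):
    """tool-frame shift (mm) & turn so tool y is across the axis"""
    o=get_obs(); Rm=R.from_rotvec(o["orientation"]).as_matrix()
    s=(np.array(target)-o["tool_pos"])@Rm*1000
    d=np.array([np.cos(axis_yaw),np.sin(axis_yaw),0])@Rm
    a=np.arctan2(d[1],d[0]); 
    print("t",o["time_s"],"pos",np.round(o["tool_pos"],4),"j6",round(o["joints"][5],3),"tool",Rm.round(3).tolist(),"shift",s.round(1),"turn",round(a,3),"or",round(a-np.sign(a)*np.pi,3),"F",np.round(o["ft_force"],1),"w",o["gripper_width"])
E
python3 -c "
from h import *
plan([.469,-.208,.17],np.radians(91.1))"
```

```text
t 1.6 pos [ 0.2511 -0.5449  0.2533] j6 -0.085 tool [[0.908, 0.418, -0.0], [0.418, -0.908, -0.0], [-0.0, -0.0, -1.0]] shift [ 338.9 -214.8   83.3] turn -1.158 or 1.983 F [-0.4 -0.4  0.4] w 0.08553605120688504
```

Call:
servo_tool([
  [38,-24,0,-0.13,1],
  [76,-48,5,-0.26,1],
  [114,-72,15,-0.4,1],
  [152,-96,28,-0.53,1],
  [190,-120,40,-0.66,1],
  [228,-145,52,-0.8,1],
  [266,-169,64,-0.93,1],
  [304,-193,76,-1.06,1],
  [339,-215,83,-1.158,1],
  [339,-215,83,-1.158,1],
])

```text
time_s: 2.85
tool_pos: [0.4698, -0.2053, 0.1696]
orientation: [-2.194, -2.246, -0.001]
ft_force: [0.8, -0.6, 0.2]
gripper_width: 0.0855
grip_force: 0.0
```

Run:
```python
from h import *
plan([.469,-.208,.045],np.radians(91.1))
im=get_image("wrist"); save(im,"w1.png"); W=world(im)
for q in("rule_mid","hook"):
  for d in pinpoint("wrist",q): r,c=d["position"]; print(q,d["p"],r,c,ray(im,r,c,.066 if q=="rule_mid" else .009).round(4))
for d in trace("wrist","rule_mid"):
  P=W[d["region"]&(im["z_map"]>0)]; P=P[(P[:,2]>.058)&(P[:,2]<.075)]
  if len(P)>50: print(d["p"],len(P),np.percentile(P[:,2],[10,50,90]),cv2.minAreaRect(P[:,:2].astype(np.float32)*1000))
```

```text
t 2.85 pos [ 0.4698 -0.2053  0.1696] j6 -0.536 tool [[-0.023, 1.0, -0.001], [1.0, 0.023, 0.001], [0.001, -0.001, -1.0]] shift [ -2.8  -0.8 124.6] turn 0.004 or -3.137 F [ 0.8 -0.6  0.2] w 0.08553653166081182
rule_mid 0.84 380.9 336.3 [ 0.5083 -0.3269  0.066 ]
rule_mid 0.7 214.9 290.4 [ 0.4717 -0.2019  0.066 ]
hook 0.69 123.8 285.1 [ 0.467  -0.1472  0.009 ]
hook 0.59 52.1 383.0 [ 0.5357 -0.0959  0.009 ]
0.86 7461 [0.06392281 0.066401   0.06766309] ((470.6208801269531, -210.4064483642578), (35.47692108154297, 98.15469360351562), 2.007976770401001)
```

View pics/w1.png

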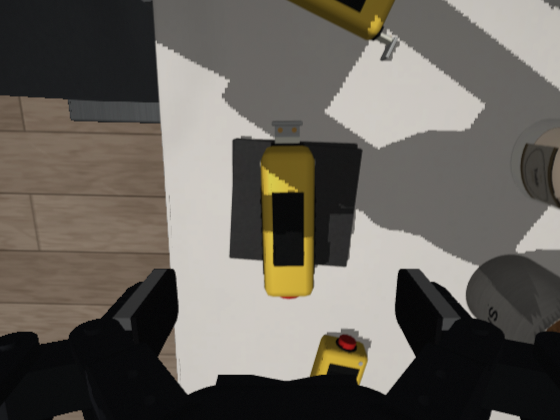

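The wrist view shows the rule centred at (col 288, row 220), aligned with the tool, hook at (287,130). It matches the plan.

Call:
servo_tool([
  [-3.5,0,20,0.01,1],
  [-3.5,0,45,0.01,1],
  [-3.5,0,70,0.01,1],
  [-3.5,0,95,0.01,1],
  [-3.5,0,115,0.01,1],
  [-3.5,0,126,0.01,1],
  [-3.5,0,126,0.01,0.3],
  [-3.5,0,126,0.01,-1],
  [-3.5,0,126,0.01,-1],
  [-3.5,0,126,0.01,-1],
])

```text
time_s: 4.3
tool_pos: [0.4703, -0.2119, 0.0457]
orientation: [2.209, 2.23, 0.001]
ft_force: [0.4, -0.8, 5.6]
gripper_width: 0.0337
grip_force: 60.4
```

Call:
servo_tool([
  [0,0,0,0,-1],
  [0,0,0,0,-1],
  [0,0,0,0,-1],
  [0,0,-5,0,-1],
  [0,0,-15,0,-1],
  [0,0,-35,0,-1],
  [0,0,-60,0,-1],
  [0,0,-85,0,-1],
  [0,0,-110,0,-1],
  [0,0,-110,0,-1],
])

```text
time_s: 5.55
tool_pos: [0.4704, -0.212, 0.1567]
orientation: [2.208, 2.228, 0.002]
ft_force: [0.8, -0.7, -4.5]
gripper_width: 0.0331
grip_force: 60.0
```

Run:
```python
from h import *
b=np.radians(80.95)
plan([.492-.075*0+(-.055)*np.cos(b),.348-.055*np.sin(b),.154],b)
```

```text
t 5.55 pos [ 0.4704 -0.212   0.1567] j6 -0.532 tool [[-0.009, 1.0, 0.004], [1.0, 0.009, -0.002], [-0.002, 0.004, -1.0]] shift [505.6  17.5   1.7] turn 0.167 or -2.975 F [ 0.8 -0.7 -4.5] w 0.03311424598924836
```

Call:
servo_tool([
  [30,0,0,0,-1],
  [85,2,0,0.02,-1],
  [140,4,0,0.04,-1],
  [195,6,0,0.06,-1],
  [250,8,0,0.08,-1],
  [305,10,0,0.1,-1],
  [360,12,0,0.12,-1],
  [415,14,0,0.14,-1],
  [465,16,0,0.16,-1],
  [503,17.5,0,0.167,-1],
])

```text
time_s: 6.8
tool_pos: [0.4808, 0.2936, 0.1524]
orientation: [-2.388, -2.04, 0.004]
ft_force: [1.5, -0.8, -3.6]
gripper_width: 0.0332
grip_force: 60.0
```

Call:
servo_tool([
  [0,0,10,0,-1],
  [0,0,25,0,-1],
  [0,0,40,0,-1],
  [0,0,52,0,-1],
  [0,0,60,0,-1],
  [0,0,60,0,-1],
  [0,0,60,0,-1],
  [0,0,60,0,-1],
  [0,0,60,0,-1],
  [0,0,60,0,-1],
])

```text
time_s: 8.05
tool_pos: [0.4822, 0.2919, 0.0945]
orientation: [2.39, 2.039, 0.001]
ft_force: [-0.1, -0.1, -3.5]
gripper_width: 0.0337
grip_force: 60.0
```

Run:
```python
from h import *
b=np.radians(80.95)
plan([.492-.055*np.cos(b),.348-.055*np.sin(b),.06],b)
im=get_image("wrist"); save(im,"w2.png"); W=world(im)
ims=get_image("side"); save(ims,"s2.png"); Ws=world(ims)
c=get_image("scene"); Wc=world(c)
for n,i,w in(("wrist",im,W),("side",ims,Ws),("scene",c,Wc)):
  for q in("rule_mid","hook","board_end"):
    for d in pinpoint(n,q)[:2]:
      r,cc=d["position"]; print(n,q,round(d["p"],2),int(r),int(cc),w[min(int(r),419),min(int(cc),559)].round(4),ray(i,r,cc,.024).round(4))
  for d in trace(n,"board")[:1]:
    P=w[d["region"]&(i["z_map"]>0)]; P=P[abs(P[:,2]-.024)<.006]; print(n,"board",cv2.minAreaRect(P[:,:2].astype(np.float32)*1000))
  for d in trace(n,"rule_mid")[:2]:
    P=w[d["region"]&(i["z_map"]>0)]; zt=np.percentile(P[:,2],95); P=P[P[:,2]>zt-.008]
    print(n,"rule",d["p"],zt,np.median(P,0), cv2.minAreaRect(P[:,:2].astype(np.float32)*1000))
big=cv2.resize(ims["pixels"][220:380,180:340,::-1],(560,560)); cv2.imwrite("pics/s2c.png",cv2.resize(cv2.hconcat([cv2.resize(im["pixels"][:,:,::-1],(560,420)),big[:420]]) if 0 else big,(560,560)))
```

```text
t 8.05 pos [0.4822 0.2919 0.0945] j6 0.611 tool [[0.157, 0.988, 0.0], [0.988, -0.157, 0.0], [0.0, 0.0, -1.0]] shift [ 1.9  0.9 34.5] turn 0.0 or -3.142 F [-0.1 -0.1 -3.5] w 0.03372017046385127
wrist rule_mid 0.55 290 290 [0.4849 0.3065 0.115 ] [0.4786 0.2592 0.024 ]
wrist hook 0.69 118 281 [0.4897 0.3561 0.0719] [0.489  0.3553 0.024 ]
wrist rule 0.89 0.1165925691823408 [0.48440561 0.31335646 0.11524885] ((483.8409423828125, 307.5320129394531), (69.80882263183594, 34.47039794921875), 81.92748260498047)
side rule_mid 0.78 209 297 [ 0.4925 -0.0331  0.0267] [ 0.4918 -0.0364  0.024 ]
side rule_mid 0.59 147 327 [ 0.5104 -0.3403  0.0302] [ 0.51   -0.3476  0.024 ]
side hook 0.43 325 218 [0.4992 0.3563 0.0524] [0.5093 0.3416 0.024 ]
side hook 0.38 142 343 [ 0.4827 -0.4299  0.0043] [ 0.4733 -0.396   0.024 ]
side board_end 0.63 329 221 [0.5022 0.3459 0.0237] [0.5007 0.3477 0.024 ]
side board_end 0.5 288 238 [0.4767 0.31   0.115 ] [0.5162 0.2469 0.024 ]
side board ((470.09124755859375, 209.9327392578125), (282.0755615234375, 81.22410583496094), 80.38713073730469)
side rule 0.79 0.117024532847227
[... 372 characters left out ...]
 0.268  0.024 ]
scene rule_mid 0.56 231 309 [ 0.4907 -0.0402  0.023 ] [ 0.4891 -0.0403  0.024 ]
scene hook 0.58 329 201 [0.4836 0.3606 0.054 ] [0.4982 0.3514 0.024 ]
scene board_end 0.73 328 208 [0.4896 0.3401 0.0236] [0.4875 0.3415 0.024 ]
scene board ((468.76947021484375, 210.6517333984375), (280.60369873046875, 80.79473114013672), 81.0040283203125)
scene rule 0.76 0.026885950936760446 [ 0.49528296 -0.05091614  0.02422042] ((503.5821533203125, -56.01074981689453), (40.16032791137695, 91.45565032958984), 64.7524642944336)
scene rule 0.69 0.11442891677804269 [0.47847183 0.31692217 0.11245562] ((479.87750244140625, 293.3258056640625), (91.40994262695312, 80.81629943847656), 44.33584213256836)
```

View pics/w2.png

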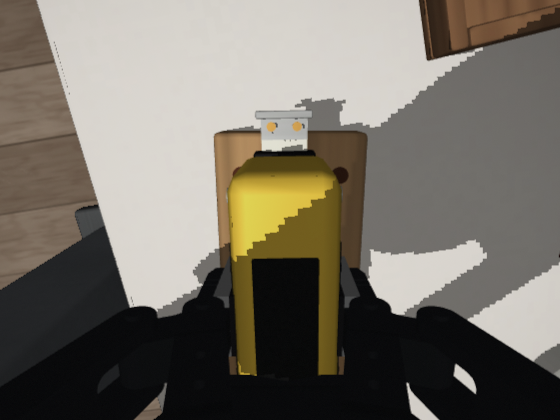

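View pics/s2c.png

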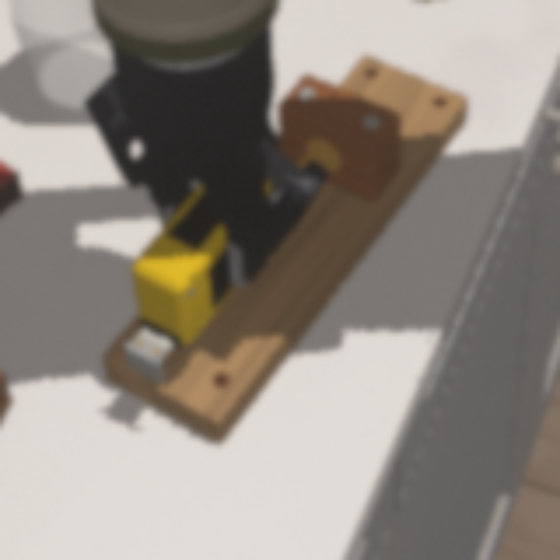

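The wrist view shows the hook at (284,115), just past the board end edge at row 132. It is about 8 mm clear and some 3 mm left of the board's midline. The side crop confirms the rule above the board, hook past the end.

Call:
servo_tool([
  [1,3,0,0.01,-1],
  [1,3,10,0.01,-1],
  [1,3,20,0.01,-1],
  [1,3,28,0.01,-1],
  [1,3,32,0.01,-1],
  [1,3,34,0.01,-1],
  [1,3,35.5,0.01,-1],
  [1,3,36,0.01,-1],
  [1,3,36,0.01,-1],
  [1,3,36,0.01,-1],
])

```text
time_s: 10.2
tool_pos: [0.4853, 0.2924, 0.0585]
orientation: [2.4, 2.027, 0.0]
ft_force: [0.7, 0.3, -2.4]
gripper_width: 0.0337
grip_force: 60.1
```

Run:
```python
from h import *
plan([.482,.292,.057],np.radians(80.95))
im=get_image("wrist"); save(im,"w3.png"); W=world(im)
P=W[150:420,260:310].reshape(-1,3); print(np.percentile(P[:,2],[50,90,97]))
for d in pinpoint("wrist","hook")[:2]: r,c=d["position"]; print(d["p"],r,c,W[int(r),int(c)])
```

```text
t 10.2 pos [0.4853 0.2924 0.0585] j6 0.62 tool [[0.167, 0.986, 0.0], [0.986, -0.167, 0.0], [0.0, 0.0, -1.0]] shift [-1.  -3.2  1.5] turn -0.01 or 3.132 F [ 0.7  0.3 -2.4] w 0.033692144385641824
[0.07976255 0.11643294 0.12142272]
0.86 119.5 282.1 [0.49381597 0.35605202 0.03460191]
```

View pics/w3.png

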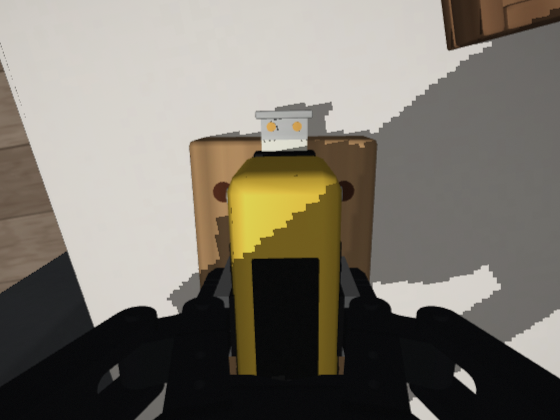

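The hook (284,115) is now centred on the board (edges 190–377), past the end edge at row 138. Next I'll lower until it touches.

Call:
servo_tool([
  [0,0,0.3,0,-1],
  [0,0,0.6,0,-1],
  [0,0,0.9,0,-1],
  [0,0,1.2,0,-1],
  [0,0,1.5,0,-1],
  [0,0,1.5,0,-1],
  [0,0,1.5,0,-1],
  [0,0,1.5,0,-1],
  [0,0,1.5,0,-1],
  [0,0,1.5,0,-1],
])

```text
time_s: 11.55
tool_pos: [0.4852, 0.2924, 0.0568]
orientation: [2.4, 2.027, 0.0]
ft_force: [0.2, 0.9, -4.6]
gripper_width: 0.0336
grip_force: 60.1
```

Call:
servo_tool([
  [0,0,0.2,0,-1],
  [0,0,0.4,0,-1],
  [0,0,0.6,0,-1],
  [0,0,0.8,0,-1],
  [0,0,1.0,0,-1],
  [0,0,1.0,0,-1],
  [0,0,1.0,0,-1],
  [0,0,1.0,0,-1],
  [0,0,1.0,0,-1],
  [0,0,1.0,0,-1],
])

```text
time_s: 12.8
tool_pos: [0.4852, 0.2924, 0.0558]
orientation: [-2.4, -2.027, -0.0]
ft_force: [0.2, -0.3, -3.9]
gripper_width: 0.0336
grip_force: 60.1
```

Call:
servo_tool([
  [-3,0,0,0,-1],
  [-6,0,0,0,-1],
  [-9,0,0,0,-1],
  [-12,0,0,0,-1],
  [-15,0,0,0,-1],
  [-18,0,0,0,-1],
  [-21,0,0,0,-1],
  [-24,0,0,0,-1],
  [-24,0,0,0,-1],
  [-24,0,0,0,-1],
])

```text
time_s: 14.05
tool_pos: [0.4813, 0.2687, 0.0559]
orientation: [2.4, 2.027, 0.0]
ft_force: [1.9, 2.1, -5.4]
gripper_width: 0.0332
grip_force: 59.7
```

Run:
```python
from h import *
plan([.482,.292,.057],np.radians(80.95))
im=get_image("wrist"); save(im,"w4.png"); W=world(im)
for d in pinpoint("wrist","hook")[:2]: r,c=d["position"]; print(d["p"],r,c,W[int(r),int(c)])
```

```text
t 14.05 pos [0.4813 0.2687 0.0559] j6 0.584 tool [[0.167, 0.986, 0.0], [0.986, -0.167, 0.0], [0.0, 0.0, -1.0]] shift [23.1 -3.2 -1.1] turn -0.01 or 3.131 F [ 1.9  2.1 -5.4] w 0.033242392616700235
0.79 79.2 283.6 [0.49262909 0.34663325 0.03076608]
```

View pics/w4.png

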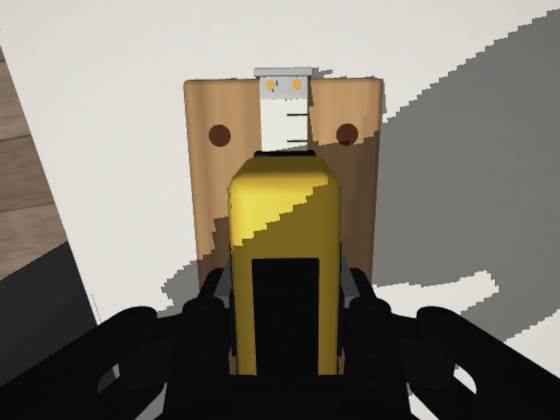

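The blade is drawn out about 16 mm, with the hook at (284,72) against the end edge at row 79. Next I'll draw back in small steps, watching the force.

Call:
servo_tool([
  [-0.5,0,0,0,-1],
  [-1,0,0,0,-1],
  [-1.5,0,0,0,-1],
  [-2,0,0,0,-1],
  [-2.5,0,0,0,-1],
  [-3,0,0,0,-1],
  [-3.5,0,0,0,-1],
  [-4,0,0,0,-1],
  [-4,0,0,0,-1],
  [-4,0,0,0,-1],
])

```text
time_s: 15.4
tool_pos: [0.4805, 0.2647, 0.0558]
orientation: [2.4, 2.027, 0.0]
ft_force: [1.2, 2.0, -3.4]
gripper_width: 0.0332
grip_force: 59.6
```

Call:
servo_tool([
  [-0.5,0,0,0,-1],
  [-1,0,0,0,-1],
  [-1.5,0,0,0,-1],
  [-2,0,0,0,-1],
  [-2.5,0,0,0,-1],
  [-3,0,0,0,-1],
  [-3.5,0,0,0,-1],
  [-4,0,0,0,-1],
  [-4,0,0,0,-1],
  [-4,0,0,0,-1],
])

```text
time_s: 16.65
tool_pos: [0.4799, 0.2608, 0.0558]
orientation: [2.4, 2.027, -0.0]
ft_force: [1.5, 2.7, -4.6]
gripper_width: 0.0333
grip_force: 59.7
```

Call:
servo_tool([
  [-0.5,0,0,0,-1],
  [-1,0,0,0,-1],
  [-1.5,0,0,0,-1],
  [-2,0,0,0,-1],
  [-2.5,0,0,0,-1],
  [-3,0,0,0,-1],
  [-3.5,0,0,0,-1],
  [-4,0,0,0,-1],
  [-4,0,0,0,-1],
  [-4,0,0,0,-1],
])

```text
time_s: 17.9
tool_pos: [0.4792, 0.2568, 0.0558]
orientation: [2.4, 2.027, -0.0]
ft_force: [1.8, 2.1, -3.4]
gripper_width: 0.0338
grip_force: 59.7
```

Call:
servo_tool([
  [-0.5,0,0,0,-1],
  [-1,0,0,0,-1],
  [-1.5,0,0,0,-1],
  [-2,0,0,0,-1],
  [-2.5,0,0,0,-1],
  [-3,0,0,0,-1],
  [-3.5,0,0,0,-1],
  [-4,0,0,0,-1],
  [-4,0,0,0,-1],
  [-4,0,0,0,-1],
])

```text
time_s: 19.15
tool_pos: [0.4786, 0.2537, 0.0559]
orientation: [-2.399, -2.027, -0.002]
ft_force: [3.0, 8.0, -5.3]
gripper_width: 0.0336
grip_force: 59.8
```

Contact with the bumper: force is up to 8 N. Smaller steps from here.

Call:
servo_tool([
  [-0.3,0,0,0,-1],
  [-0.6,0,0,0,-1],
  [-0.9,0,0,0,-1],
  [-1.2,0,0,0,-1],
  [-1.5,0,0,0,-1],
  [-1.8,0,0,0,-1],
  [-2,0,0,0,-1],
  [-2,0,0,0,-1],
  [-2,0,0,0,-1],
  [-2,0,0,0,-1],
])

```text
time_s: 20.4
tool_pos: [0.4783, 0.2518, 0.0559]
orientation: [-2.399, -2.027, -0.002]
ft_force: [2.3, 8.1, -5.9]
gripper_width: 0.0336
grip_force: 59.8
```

Call:
servo_tool([
  [-0.3,0,0,0,-1],
  [-0.6,0,0,0,-1],
  [-0.9,0,0,0,-1],
  [-1.2,0,0,0,-1],
  [-1.5,0,0,0,-1],
  [-1.8,0,0,0,-1],
  [-2,0,0,0,-1],
  [-2,0,0,0,-1],
  [-2,0,0,0,-1],
  [-2,0,0,0,-1],
])

```text
time_s: 21.65
tool_pos: [0.478, 0.25, 0.0559]
orientation: [-2.399, -2.027, -0.003]
ft_force: [2.5, 8.2, -6.4]
gripper_width: 0.0333
grip_force: 59.7
```

Call:
servo_tool([
  [-0.2,0,0,0,-1],
  [-0.4,0,0,0,-1],
  [-0.6,0,0,0,-1],
  [-0.8,0,0,0,-1],
  [-1,0,0,0,-1],
  [-1,0,0,0,-1],
  [-1,0,0,0,-1],
  [-1,0,0,0,-1],
  [-1,0,0,0,-1],
  [-1,0,0,0,-1],
])

```text
time_s: 22.9
tool_pos: [0.4779, 0.2494, 0.056]
orientation: [-2.399, -2.027, -0.004]
ft_force: [4.0, 10.1, -5.8]
gripper_width: 0.0336
grip_force: 59.8
```

Force rising; continue.

Call:
servo_tool([
  [-0.2,0,0,0,-1],
  [-0.4,0,0,0,-1],
  [-0.6,0,0,0,-1],
  [-0.8,0,0,0,-1],
  [-0.8,0,0,0,-1],
  [-0.8,0,0,0,-1],
  [-0.8,0,0,0,-1],
  [-0.8,0,0,0,-1],
  [-0.8,0,0,0,-1],
  [-0.8,0,0,0,-1],
])

```text
time_s: 24.15
tool_pos: [0.4778, 0.2489, 0.056]
orientation: [-2.398, -2.027, -0.004]
ft_force: [4.6, 12.0, -7.7]
gripper_width: 0.0334
grip_force: 59.9
```

Call:
servo_tool([
  [-0.2,0,0,0,-1],
  [-0.4,0,0,0,-1],
  [-0.6,0,0,0,-1],
  [-0.8,0,0,0,-1],
  [-0.8,0,0,0,-1],
  [-0.8,0,0,0,-1],
  [-0.8,0,0,0,-1],
  [-0.8,0,0,0,-1],
  [-0.8,0,0,0,-1],
  [-0.8,0,0,0,-1],
])

```text
time_s: 25.4
tool_pos: [0.4777, 0.2483, 0.056]
orientation: [-2.398, -2.027, -0.005]
ft_force: [4.1, 13.1, -8.4]
gripper_width: 0.0334
grip_force: 59.9
```

Call:
servo_tool([
  [-0.2,0,0,0,-1],
  [-0.4,0,0,0,-1],
  [-0.6,0,0,0,-1],
  [-0.8,0,0,0,-1],
  [-0.8,0,0,0,-1],
  [-0.8,0,0,0,-1],
  [-0.8,0,0,0,-1],
  [-0.8,0,0,0,-1],
  [-0.8,0,0,0,-1],
  [-0.8,0,0,0,-1],
])

```text
time_s: 26.65
tool_pos: [0.4777, 0.2481, 0.0561]
orientation: [-2.398, -2.026, -0.006]
ft_force: [4.1, 15.9, -9.4]
gripper_width: 0.0332
grip_force: 60.1
```

Call:
servo_tool([
  [-0.2,0,0,0,-1],
  [-0.4,0,0,0,-1],
  [-0.6,0,0,0,-1],
  [-0.6,0,0,0,-1],
  [-0.6,0,0,0,-1],
  [-0.6,0,0,0,-1],
  [-0.6,0,0,0,-1],
  [-0.6,0,0,0,-1],
  [-0.6,0,0,0,-1],
  [-0.6,0,0,0,-1],
])

```text
time_s: 27.9
tool_pos: [0.4776, 0.248, 0.0562]
orientation: [-2.397, -2.026, -0.008]
ft_force: [5.6, 18.0, -9.9]
gripper_width: 0.0334
grip_force: 60.2
```

Fully in at about 19 N. Next: relax the pull, seat the rule and release it.

Call:
servo_tool([
  [0.5,0,0,0,-1],
  [1,0,0,0,-1],
  [1.5,0,0.2,0,-1],
  [2,0,0.4,0,-1],
  [2.3,0,0.6,0,-1],
  [2.5,0,0.8,0,-1],
  [2.5,0,0.8,0,-1],
  [2.5,0,0.8,0,-1],
  [2.5,0,0.8,0,-1],
  [2.5,0,0.8,0,-1],
])

```text
time_s: 29.15
tool_pos: [0.4778, 0.2483, 0.0559]
orientation: [-2.399, -2.027, -0.002]
ft_force: [-0.2, 6.3, 3.9]
gripper_width: 0.0333
grip_force: 61.3
```

Call:
servo_tool([
  [0.4,0,0,0,-1],
  [0.8,0,0,0,-1],
  [0.8,0,0,0,-1],
  [0.8,0,0,0,-0.5],
  [0.8,0,0,0,0],
  [0.8,0,0,0,0.2],
  [0.8,0,0,0,0.4],
  [0.8,0,0,0,0.5],
  [0.8,0,0,0,0.5],
  [0.8,0,0,0,0.5],
])

```text
time_s: 30.4
tool_pos: [0.4777, 0.2483, 0.055]
orientation: [2.4, 2.027, -0.0]
ft_force: [0.8, 0.2, 0.2]
gripper_width: 0.0641
grip_force: 0.0
```

Call:
servo_tool([
  [0,0,0,0,0.5],
  [0,0,-3,0,0.5],
  [0,0,-8,0,0.5],
  [0,0,-15,0,0.5],
  [0,0,-25,0,0.5],
  [0,0,-40,0,0.5],
  [0,0,-60,0,0.5],
  [0,0,-85,0,0.5],
  [0,0,-105,0,0.5],
  [0,0,-105,0,0.5],
])

```text
time_s: 31.65
tool_pos: [0.4793, 0.2489, 0.163]
orientation: [2.399, 2.026, 0.007]
ft_force: [0.7, 0.4, -0.6]
gripper_width: 0.0637
grip_force: 0.0
```

Run:
```python
from h import *
plan([.482,.292,.057],np.radians(80.95))
im=get_image("wrist"); save(im,"w5.png"); W=world(im)
for d in pinpoint("wrist","hook")[:2]+pinpoint("wrist","board_end")[:1]: r,c=d["position"]; print(d["p"],r,c,W[int(r),int(c)])
for d in trace("wrist","rule_mid")[:1]:
  P=W[d["region"]&(im["z_map"]>0)]; P=P[P[:,2]>.066]; print(np.percentile(P[:,2],[10,50,90]),cv2.minAreaRect(P[:,:2].astype(np.float32)*1000))
```

```text
t 31.65 pos [0.4793 0.2489 0.163 ] j6 0.552 tool [[0.167, 0.986, 0.005], [0.986, -0.167, 0.002], [0.003, 0.004, -1.0]] shift [ 42.6  -5.  106. ] turn -0.01 or 3.132 F [ 0.7  0.4 -0.6] w 0.06374413209318139
0.62 61.4 281.4 [0.49253264 0.34650514 0.03220466]
[0.0736734  0.07636346 0.07763926] ((477.492919921875, 249.66168212890625), (98.6700668334961, 35.445762634277344), 81.23839569091797)
```

View pics/w5.png

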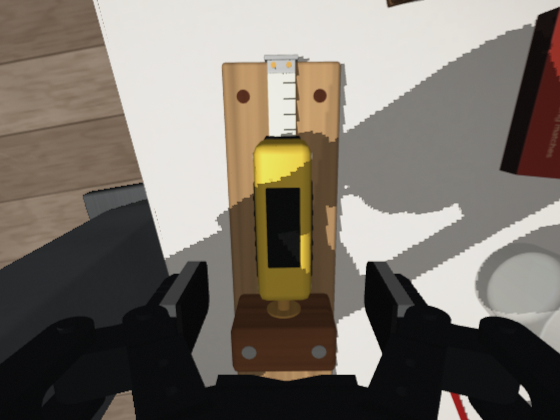

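The picture shows the rule lying in line on the board. Its hook is over the end (282,57), the blade is drawn out, and the back is against the bumper (284,303). Handing in.

```bash
python3 -c "
from bench import *
print(close_job())"
```

```text
the job is handed in; nothing more can be done
None
```

The job is handed in after about 32 s on the robot's clock: the rule lies flat in line on the board with its hook over the free end and its button pressed in against the bumper at about 19 N, so it should be locked; `close_job()` gave no verdict.

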